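# Call the stockroom on the counter intercom

## Task

Call the stockroom on the desk intercom: press the square key fully down (line on), then press the small round key fully down (stockroom channel), both of which stay down by themselves, and then press the long talk bar fully down and keep holding it. Finish with the talk bar still held down by the fingers; leave the large round key alone, and do not ring the bell or shift, lift or knock over any of the things standing on and around the intercom.

Things in the scene. Friction and masses are not known exactly. Their poses are not given: they have to be found in the camera images.
- intercom: Grey plastic desk intercom, fixed, 180 (x) x 210 (y) x 34 mm high, level deck; origin under its centre on the counter, z up, x to its speaker slots (far side), y to its left. Three white keys in a row at x = +5 mm, y = +62, 0, -62 mm, in varying order; talk bar at x = -55 mm, y = 0. Key and bar tops are 45 mm above the counter, 11 mm above the deck, and travel 7 mm straight down.
- square_key_top (a point): centre of the top face of the square key (30 x 30 mm); moves with the key
- square_key (a joint): travel of the square key, m: 0 up, 0.007 fully down; held by friction of about 3 N, no spring, it stays where it is pushed to
- small_round_key_top (a point): centre of the top face of the small round key (20 mm diameter); moves with the key
- small_round_key (a joint): travel of the small round key, m: 0 up, 0.007 fully down; held by friction of about 3 N, no spring, it stays where it is pushed to
- large_round_key_top (a point): centre of the top face of the large round key (36 mm diameter), which is to be left up
- large_round_key (a joint): travel of the large round key, m: 0 up, 0.007 fully down; as the other keys, about 3 N friction and no spring
- talk_bar_top (a point): centre of the top face of the long talk bar (30 mm in the intercom's x, 110 mm in its y); moves with the bar
- talk_bar (a joint): travel of the talk bar, m: 0 up, 0.007 fully down against a solid stop; a spring of about 2 N at the start and 3.4 N at the bottom pushes it up again when let go
- bell_centre (a point): 30 mm above the foot of a counter bell, 85 mm diameter, 59 mm high, loose, left of the intercom; bystander
- bell_button (a joint): travel of the bell's plunger, m: 0 up, 0.003 down (rung)
- stamp_a_centre (a point): middle of an upright wooden rubber stamp, 30 x 40 x 69 mm high, loose, right of the intercom; bystander
- stamp_b_centre (a point): middle of an upright wooden rubber stamp, 26 x 54 x 69 mm high, loose, right of the intercom; bystander
- thread_spool_centre (a point): middle of a spool of thread, 46 mm diameter, 30 mm high, loose, standing on the intercom's deck at its far left corner (top 64 mm above the counter); bystander
- pad_centre (a point): middle of an ink pad, 57 x 87 x 18 mm, loose, beyond the intercom; bystander

How it is judged (in metres and radians):
On the way, in this order (a step that is already met when the one before it is completed fails the run):
1. the square key is pressed fully down (value of joint square_key above 0.005 m), for 0.1 s.
2. the small round key is pressed fully down (value of joint small_round_key above 0.005 m), for 0.1 s.
3. the talk bar is pressed fully down (value of joint talk_bar above 0.005 m), for 0.3 s.
At the end, for the whole second after the job is handed in: The square key and the small round key are down (more than 5 of their 7 mm), the large round key is up (less than 2 mm), and the fingers hold the talk bar down (more than 5 of 7 mm, more than 1 N) (value of joint each of square_key, small_round_key, talk_bar above 0.005 m and contact force between the fingers and intercom above 1 N and value of joint large_round_key below 0.002 m); the arm keeps its last pose, push and grip.
It fails at once if the small round key was pressed before the square key was down (value of joint small_round_key above 0.002 m and value of joint square_key below 0.0045 m).
It fails at once if the talk bar was pressed before the small round key was down (value of joint talk_bar above 0.002 m and value of joint small_round_key below 0.0045 m).
It fails at once if the large round key was pressed (value of joint large_round_key above 0.002 m).
It fails at once if the bell was rung (value of joint bell_button above 0.002 m).
It fails at once if a bystander was shifted, lifted or knocked over (distance of any of bell_centre, stamp_a_centre, stamp_b_centre, thread_spool_centre, pad_centre from where it was at the start of the episode above 0.015 m).
It also fails if it takes over 38 s, if anything falls off the work surface, if the arm or the gripper's body presses on something with over 40 N, if the wrist force passes 120 N, or if a joint passes its speed limit or range.

## Robot

A 7-joint arm with a two-finger parallel gripper is mounted at the origin on a cart in front of the work surface, level with it; the furniture and walls round the work are solid. World frame = base frame: x ahead of the robot, y to its left, z up, the work surface at z = 0. Lengths are in mm, angles in rad, forces in N, time in s.
With the tool pointing down it reaches from about 400 to 900 mm from the base axis. Payload 5.5 kg.
Tool frame: the origin (TCP) lies at the very end of the fingers, on their centre line; the grasp point (between the pads) lies 19 mm behind it; x points along the fingers, z is the direction in which the jaws open and shut, and the axes are right-handed (so a half turn about x gives the same grasp; the last joint's range is limited). The gripper opens to 92 mm and grips with 3 to 60 N. Pads are 19 mm wide; open, the fingers measure 130 mm over their backs; the gripper's body (75 mm by 190 mm) begins 47 mm behind the grasp point.
Start: joints at [1.467, 0.501, -0.427, 1.55, 0.221, 1.138, -0.21], TCP at [233.142, -606.749, 226.729] pointing down, gripper open.
Joint ranges: [-2.88, 2.88], [-0.31, 2.03], [-1.54, 1.56], [0.2, 2.42], [-1.41, 4.55], [0.19, 2.02], [-2.57, 2.57]. Speed limits (rad/s): [2.57, 2.57, 3.14, 3.14, 3.14, 3.14, 3.14].

## Interface

Orientations are given as a unit quaternion [w, x, y, z].
In Python, from station import state, read_camera, calibration, sign_off gives the robot as it stands.
- The arm moves only by the tool arm_command, never from a script. Its argument "deltas" is a list that holds one entry, the list of rows, each a list of 6 numbers: the shift along the tool's x, y, z in m, then the turn, a rotation vector about the tool's x, y, z in degrees. A call has 1 to 5 rows; each row shifts and turns the commanded pose from where the row before left it, along the tool's axes as they then stand; what a row does not reach is not made up. A row lasts 1/8 s, in which the tool goes at most 62.5 mm and 10.7 degrees, less where a joint would pass 70% of its speed; a pose out of reach is approached as far as the arm can. A call with a gripper value outside its range is refused whole. "hand" is the finger opening in m, from 0 to 0.0918, set as the call begins (left out, the last holds). The fingers move at their own pace and stop on an object; "grip_force" is the grip in N (left out, the last holds). Time passes only in rows, so rows that do not move let the fingers close. It gives the time, the measured TCP pose, the force and the opening at its end, in the units of the state.
- state(): the state, without advancing time (a new reading comes with each control period).
- read_camera(name): name is "scene" or "top" or "wrist"; returns the picture (384x512x3 uint8, red, green, blue); there is no depth.
- calibration(name): a dict with "intrinsics" (3x3 intrinsics, pixels), "R" (3x3) and "t" (3): a world point X has camera coordinates R X + t; the wrist camera has in their place "mount" (4x4, takes a point from camera to tool coordinates, whose origin is the TCP and whose axes are the tool frame's). Camera axes: x right, y down, z forward; pixel columns grow to the right and rows downward; lengths in mm; the calibration is good to about 2 mm. A picture is of the moment at which its call begins: read the wrist's pose just before it. calibration takes no time and is no camera call.
- sign_off(): hands the job in, once; it reports no verdict.
The state is a dict: "time_s": time; "joints": joint angles; "joint_velocities": joint speeds; "tau": joint torques, N m; "tcp_pos": TCP position; "orientation": TCP orientation; "ft_force": force on the tool from outside, world axes, zero at the start; "torque": the same for the moment, N m; "grip_width": finger opening in mm.
Only numpy, scipy, OpenCV 4.12 (cv2) and the standard library are available. Lean on these libraries where they do the work, as an engineer would, in place of code of your own. Each camera call takes 0.05 s, during which the arm holds its last target. There are 200 camera calls.

## Working session

There is one attempt and no reset: what is moved stays moved. The work goes in short steps, Python scripts to look and compute and a tool call to move; the robot and the scene stay as the last step left them, time stands still between calls to the robot, and variables do not carry over. Pictures are saved under pics/ and viewed, and the job is handed in when it is done.

Besides the shell and the picture viewer there is one more tool, called as a command line: name --argument value ..., lists and objects as JSON in quotes. arm_command: Moves the arm, as the interface text tells. Its arguments: {"type":"object","properties":{"deltas":{"type":"array"},"hand":{"type":"number"},"grip_force":{"type":"number"}},"required":["deltas"]}

```bash
mkdir -p pics
python3 - <<'E'
from station import *
import cv2
s=state();print(s)
for n in("scene","top"):
    cv2.imwrite(f"pics/{n}0.png",read_camera(n)[:,:,::-1]);c=calibration(n);print(n,c)
print(calibration("wrist"))
E
```

```text
{'time_s': 0.0, 'joints': array([ 1.46715999,  0.50181211, -0.42679781,  1.55144165,  0.22081828,
        1.13830636, -0.21029692]), 'joint_velocities': array([-6.60266572e-05,  1.20966824e-03,  5.81308773e-04, -8.91069100e-04,
        2.36953531e-04,  7.23739963e-04, -4.64388801e-04]), 'tau': array([ 1.03260177e-04, -5.66581929e+01, -5.81600860e+00, -2.79117143e+01,
       -6.86683995e-02,  3.09603126e-02,  1.96805654e-04]), 'tcp_pos': array([ 232.83797344, -606.12156862,  225.70482471]), 'orientation': array([ 0.58227553,  0.40079104,  0.58336932, -0.40000247]), 'ft_force': array([-0.28620625, -0.46070246, -0.55467611]), 'torque': array([-0.076503  , -0.00313178,  0.01015489]), 'grip_width': 91.80008096093417}
scene {'intrinsics': array([[452.7176665 ,   0.        , 258.41002149],
       [  0.        , 452.7176665 , 189.75074851],
       [  0.        ,   0.        ,   1.        ]]), 'R': array([[-0.51817458, -0.85524217, -0.00747923],
       [-0.71690173,  0.43909253, -0.54152532],
       [ 0.46641936, -0.27524278, -0.84065117]]), 't': array([478.02470012, 341.51939825, 680.8637997
[... 206 characters left out ...]
0.99977308,  0.01751256],
       [-0.99093171, -0.01436141, -0.13359674],
       [ 0.13381793, -0.01573342, -0.99088103]]), 't': array([195.30919962, 607.66184462, 915.48424241])}
{'intrinsics': array([[278.54451416,   0.        , 256.47123985],
       [  0.        , 278.54451416, 194.79505488],
       [  0.        ,   0.        ,   1.        ]]), 'mount': array([[-9.55957022e-04, -2.72761456e-01,  9.62081220e-01,
        -1.58355629e+02],
       [-2.15963899e-04, -9.62081581e-01, -2.72761773e-01,
         7.41302803e+01],
       [ 9.99999520e-01, -4.68523344e-04,  8.60802015e-04,
        -1.26500039e-01],
       [ 0.00000000e+00,  0.00000000e+00,  0.00000000e+00,
         1.00000000e+00]])}
```

View pics/top0.png

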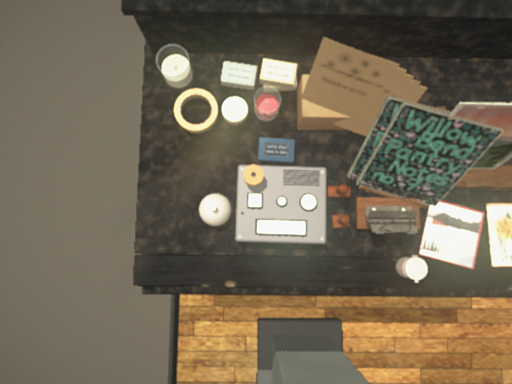

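View pics/scene0.png

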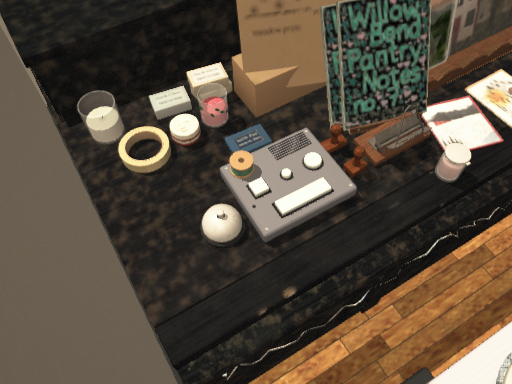

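```bash
cat > h.py <<'E'
import numpy as np,cv2
from station import *
def ray(c,uv,z):
    K,R,t=c["intrinsics"],c["R"],c["t"]
    d=R.T@np.linalg.solve(K,[*uv,1.]);o=-R.T@t
    return o+d*(z-o[2])/d[2]
def proj(c,X):
    p=c["intrinsics"]@(c["R"]@np.array(X,float)+c["t"]);return p[:2]/p[2]
E
python3 - <<'E'
from h import *
for n,(x0,y0,x1,y1) in {"top":(242,188,324,240),"scene":(240,145,340,220)}.items():
    im=cv2.imread(f"pics/{n}0.png");c=calibration(n)
    m=np.zeros(im.shape[:2],np.uint8);m[y0:y1,x0:x1]=(im[y0:y1,x0:x1].min(2)>185)*255
    cs,_=cv2.findContours(m,0,1)
    for k in cs:
        if cv2.contourArea(k)<25:continue
        M=cv2.moments((m*0+cv2.drawContours(m*0,[k],-1,1,-1)),True);uv=(M["m10"]/M["m00"],M["m01"]/M["m00"])
        r=cv2.minAreaRect(np.array([ray(c,q[0],45)[:2] for q in k],np.float32))
        print(n,np.round(uv,1),M["m00"],"xyz",ray(c,uv,45).round(1),"size",np.round(r[1],1),round(r[2],1))
c=calibration("top")
print("spool",ray(c,(254,175),64),"bell",ray(c,(215,210),30))
from scipy.spatial.transform import Rotation as R
q=state()["orientation"];print(R.from_quat(q,scalar_first=True).as_matrix().round(3))
im=cv2.imread("pics/top0.png")[150:260,180:370];cv2.imwrite("pics/topz.png",cv2.resize(im,None,fx=4,fy=4,interpolation=2))
E
```

```text
top [281.  226.7] 670.0 xyz [518.5 144.8  45. ] size [110.   31.2] 89.0
top [281.3 200.5] 56.0 xyz [578.7 144.3  45. ] size [16.3 16.1] 0.3
top [308.2 201.4] 193.0 xyz [577.5  82.4  45. ] size [34.  34.6] 45.2
top [254.4 199.7] 185.0 xyz [579.6 206.   45. ] size [30.  29.9] 0.8
top [266.7 212. ] 1361.0 xyz [551.6 177.6  45. ] size [116.9 142.1] 0.8
scene [302.2 194.6] 786.0 xyz [520.2 147.8  45. ] size [109.4  29.4] 88.7
scene [258.1 185.4] 196.0 xyz [580.9 207.3  45. ] size [29.3 28.4] 89.2
scene [285.8 171.9] 57.0 xyz [579.7 145.6  45. ] size [15.6 16.5] 58.5
scene [312.3 158.7] 194.0 xyz [578.9  83.9  45. ] size [33.5 32.4] 89.8
spool [633.87848916 208.01160255  64.        ] bell [555.95492328 297.09400261  30.        ]
[[-0.001  0.933  0.359]
 [ 0.002  0.359 -0.933]
 [-1.     0.    -0.002]]
```

View pics/topz.png

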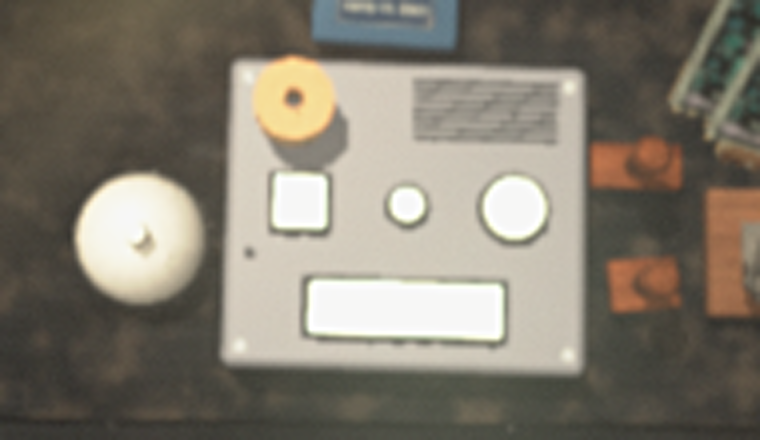

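arm_command --deltas '[[[0,0,0,7,0,0],[0,0,0,7,0,0],[0,0,0,7,0,0],[0,0.01,-0.03,0,0,0],[0,0.01,-0.04,0,0,0]]]' --hand 0 --grip_force 10

```text
time_s: 0.72
tcp_pos: [252.9, -536.2, 225.9]
orientation: [0.499, 0.5, 0.5, -0.5]
ft_force: [0.5, 0.7, -0.3]
grip_width: 46.6
```

Axes are now tool y = world +x, tool z = world −y. Next, travel.

arm_command --deltas '[[[-0.005,0.015,-0.045,0,0,0],[-0.005,0.015,-0.045,0,0,0],[-0.005,0.015,-0.045,0,0,0],[0,0.015,-0.045,0,0,0],[0,0.015,-0.045,0,0,0]]]'

```text
time_s: 1.35
tcp_pos: [328.3, -310.1, 241.6]
orientation: [0.5, 0.5, 0.5, -0.5]
ft_force: [0.8, 0.5, -0.0]
grip_width: 1.2
```

arm_command --deltas '[[[0,0.015,-0.045,0,0,0],[0,0.015,-0.045,0,0,0],[0,0.015,-0.045,0,0,0],[0,0.015,-0.045,0,0,0],[0,0.015,-0.045,0,0,0]]]'

```text
time_s: 1.98
tcp_pos: [403.0, -85.2, 241.7]
orientation: [0.5, 0.5, 0.5, -0.5]
ft_force: [1.1, -1.0, 0.4]
grip_width: 0.6
```

arm_command --deltas '[[[0,0.02,-0.045,0,0,0],[0,0.02,-0.045,0,0,0],[0,0.02,-0.045,0,0,0],[0,0.02,-0.045,0,0,0],[0,0.03,-0.045,0,0,0]]]'

```text
time_s: 2.6
tcp_pos: [513.1, 139.3, 241.5]
orientation: [-0.5, -0.5, -0.5, 0.5]
ft_force: [1.0, -0.4, 0.5]
grip_width: 0.5
```

arm_command --deltas '[[[0.02,0.025,-0.03,0,0,0],[0.03,0.02,-0.02,0,0,0],[0.03,0.02,-0.016,0,0,0],[0.02,0,0,0,0,0],[0,0,0,0,0,0]]]'

```text
time_s: 3.22
tcp_pos: [575.9, 203.2, 139.7]
orientation: [-0.499, -0.498, -0.501, 0.501]
ft_force: [-0.2, -0.2, 0.9]
grip_width: 0.5
```

Run:
```python
from h import *
s=state();print(s["tcp_pos"].round(1),s["ft_force"].round(2),s["grip_width"])
for n in("wrist","scene"):
    im=read_camera(n)[:,:,::-1].copy();cv2.imwrite(f"pics/{n}1.png",im)
```

```text
[575.9 203.2 139.7] [-0.22 -0.24  0.85] 0.4660601511042484
```

View pics/wrist1.png

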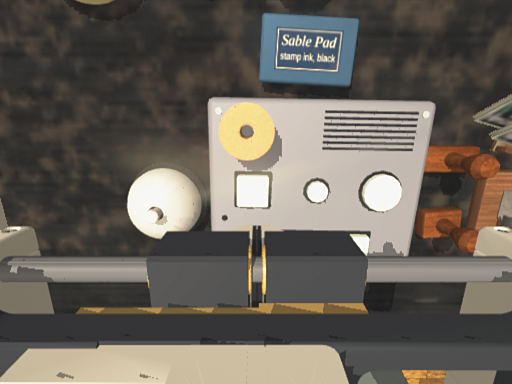

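View pics/scene1.png

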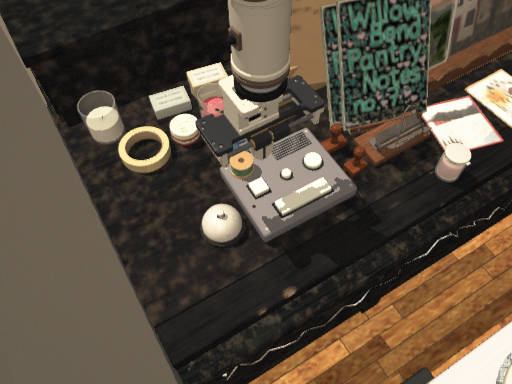

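```bash
cat >> h.py <<'E'
from scipy.spatial.transform import Rotation as Ro
def wcal(s):
    c=calibration("wrist");T=np.eye(4);T[:3,:3]=Ro.from_quat(s["orientation"],scalar_first=True).as_matrix();T[:3,3]=s["tcp_pos"]
    W=np.linalg.inv(T@c["mount"]);return dict(intrinsics=c["intrinsics"],R=W[:3,:3],t=W[:3,3])
E
python3 - <<'E'
from h import *
s=state();c=wcal(s);im=cv2.imread("pics/wrist1.png")
for a in [(225,165,280,215),(295,170,338,212),(350,165,412,220)]:
    x0,y0,x1,y1=a;m=(im[y0:y1,x0:x1].min(2)>190).astype(np.uint8);M=cv2.moments(m,True);uv=(M["m10"]/M["m00"]+x0,M["m01"]/M["m00"]+y0)
    print(np.round(uv,1),ray(c,uv,45).round(1))
print("spool",ray(c,(246,131),64).round(1))
for d in(0,19,40,66):print(d,proj(c,s["tcp_pos"]+[0,0,d]).round(),proj(c,s["tcp_pos"]+[9.5,19,d]).round())
cv2.imwrite("pics/w1z.png",cv2.resize(im[150:330,140:380],None,fx=3.2,fy=3.2,interpolation=2))
E
```

```text
[248.6 188.1] [585.8 211.2  45. ]
[317.1 191.6] [582.4 146.1  45. ]
[382.3 192.5] [581.5  84.   45. ]
spool [639.6 212.5  64. ]
0 [257. 240.] [226. 226.]
19 [257. 255.] [222. 239.]
40 [257. 276.] [217. 258.]
66 [257. 313.] [207. 292.]
```

View pics/w1z.png

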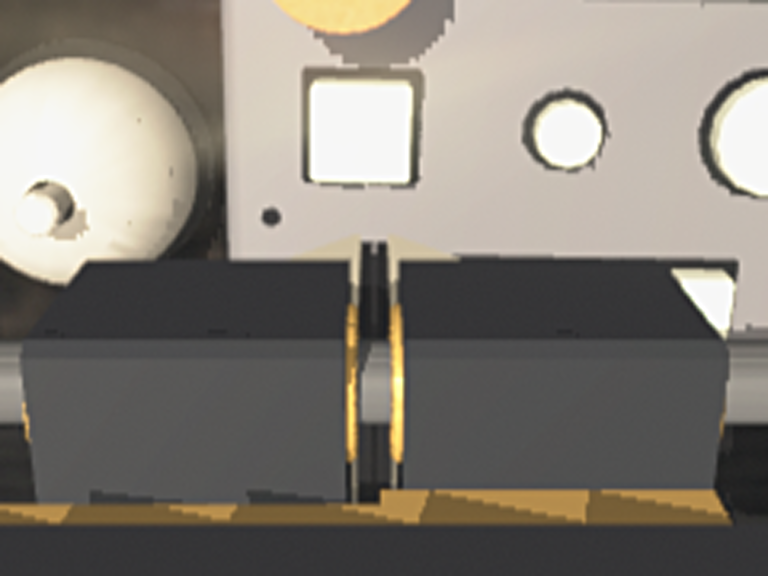

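arm_command --deltas '[[[0.02,0.003,-0.003,0,0,0],[0.03,0,0,0,0,0],[0.025,0,0,0,0,0],[0.005,0,0,0,0,0],[0,0,0,0,0,0]]]'

```text
time_s: 3.95
tcp_pos: [581.1, 207.4, 62.0]
orientation: [0.5, 0.5, 0.5, -0.5]
ft_force: [-0.2, 0.2, 0.3]
grip_width: 0.4
```

Run:
```python
from h import *
s=state();print(s["tcp_pos"].round(1),s["ft_force"].round(2))
a=[read_camera(n)[:,:,::-1] for n in("wrist","scene","top")]
z=lambda i,y,x,h,w:cv2.resize(i[y:y+h,x:x+w],(390,290),interpolation=2)
cv2.imwrite("pics/m2.png",np.vstack([np.hstack([z(a[0],100,120,280,376),z(a[1],110,190,110,150)]),np.hstack([z(a[2],150,190,110,150),z(a[0],140,180,130,170)])]))
```

```text
[581.1 207.4  62. ] [-0.2   0.24  0.27]
```

View pics/m2.png

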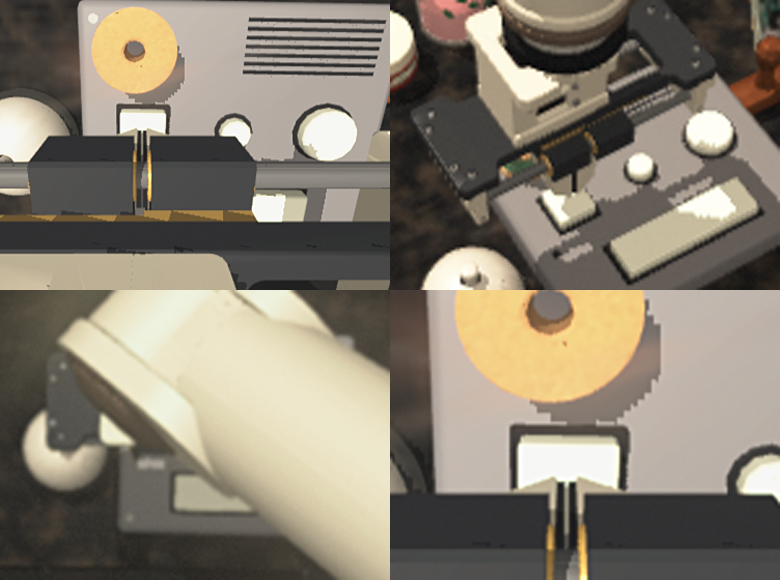

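arm_command --deltas '[[[0.01,0,0,0,0,0],[0.006,0,0,0,0,0],[0.004,0,0,0,0,0],[0.003,0,0,0,0,0],[0,0,0,0,0,0]]]'

```text
time_s: 4.72
tcp_pos: [580.8, 207.4, 38.5]
orientation: [0.5, 0.5, 0.5, -0.5]
ft_force: [0.2, 0.3, -0.3]
grip_width: 0.1
```

arm_command --deltas '[[[0.001,0,0,0,0,0],[0.001,0,0,0,0,0],[0,0,0,0,0,0]]]'

```text
time_s: 5.1
tcp_pos: [580.9, 207.5, 38.2]
orientation: [0.5, 0.5, 0.5, -0.5]
ft_force: [-4.1, -2.4, 12.5]
grip_width: 0.3
```

arm_command --deltas '[[[-0.015,0,0,0,0,0],[-0.015,0,0,0,0,0],[-0.01,0,0.02,0,0,0],[0,-0.001,0.03,0,0,0],[0,0,0.012,0,0,0]]]'

```text
time_s: 5.72
tcp_pos: [580.5, 143.1, 77.3]
orientation: [-0.5, -0.5, -0.499, 0.501]
ft_force: [0.4, -0.5, -0.9]
grip_width: 0.4
```

Run:
```python
from h import *
s=state();print(s["tcp_pos"].round(1),s["ft_force"].round(2))
a=[read_camera(n)[:,:,::-1] for n in("wrist","scene")]
z=lambda i,y,x,h,w:cv2.resize(i[y:y+h,x:x+w],(390,290),interpolation=2)
cv2.imwrite("pics/m3.png",np.hstack([z(a[0],100,120,190,256),z(a[1],110,190,110,150)]))
```

```text
[580.5 143.1  77.3] [ 0.37 -0.53 -0.86]
```

View pics/m3.png

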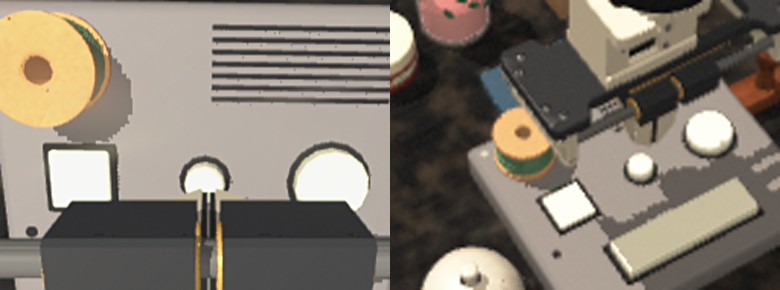

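arm_command --deltas '[[[0.018,-0.001,-0.0015,0,0,0],[0.01,0,0,0,0,0],[0.006,0,0,0,0,0],[0.005,0,0,0,0,0],[0,0,0,0,0,0]]]'

```text
time_s: 6.45
tcp_pos: [578.0, 148.1, 38.2]
orientation: [0.5, 0.499, 0.501, -0.5]
ft_force: [-4.3, 1.3, 8.3]
grip_width: 0.4
```

arm_command --deltas '[[[0.0015,0,0,0,0,0],[0.001,0,0,0,0,0],[0,0,0,0,0,0]]]'

```text
time_s: 6.82
tcp_pos: [578.2, 148.1, 38.0]
orientation: [0.501, 0.499, 0.5, -0.5]
ft_force: [-11.3, -2.5, 25.2]
grip_width: 0.5
```

arm_command --deltas '[[[-0.015,0,0,0,0,0],[-0.015,0,0,0,0,0],[0,-0.03,0,0,0,0],[0,-0.028,0,0,0,0],[0,0,0,0,0,0]]]'

```text
time_s: 7.45
tcp_pos: [519.2, 146.8, 65.5]
orientation: [0.5, 0.499, 0.5, -0.5]
ft_force: [0.6, -0.2, -0.2]
grip_width: 0.9
```

Run:
```python
from h import *
s=state();print(s["tcp_pos"].round(1),s["ft_force"].round(2))
a=[read_camera(n)[:,:,::-1] for n in("wrist","scene")]
z=lambda i,y,x,h,w:cv2.resize(i[y:y+h,x:x+w],(390,290),interpolation=2)
cv2.imwrite("pics/m4.png",np.hstack([z(a[0],60,120,190,256),z(a[1],110,190,110,150)]))
```

```text
[519.2 146.8  65.5] [ 0.56 -0.21 -0.22]
```

View pics/m4.png

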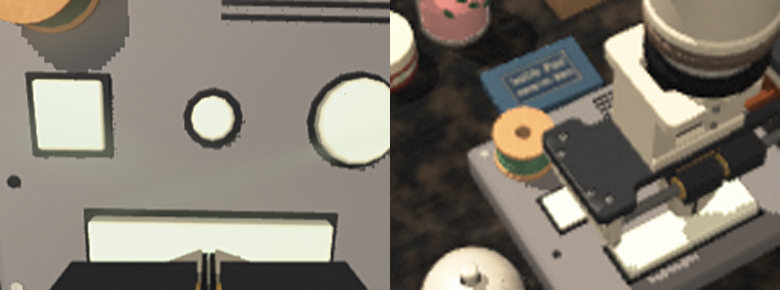

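arm_command --deltas '[[[0.01,0,0,0,0,0],[0.008,0,0,0,0,0],[0.006,0,0,0,0,0],[0.004,0,0,0,0,0],[0,0,0,0,0,0]]]'

```text
time_s: 8.18
tcp_pos: [521.3, 146.7, 38.2]
orientation: [0.501, 0.5, 0.5, -0.5]
ft_force: [-3.8, -2.5, 12.7]
grip_width: 0.5
```

arm_command --deltas '[[[0.001,0,0,0,0,0],[0,0,0,0,0,0],[0,0,0,0,0,0],[0,0,0,0,0,0]]]'

```text
time_s: 8.68
tcp_pos: [521.3, 146.7, 38.0]
orientation: [0.501, 0.5, 0.499, -0.5]
ft_force: [-5.2, -3.4, 21.0]
grip_width: 0.6
```

The bar is against its stop at z = 38 with about 20 N. I'll take one last look, then hand in.

Run:
```python
from h import *
a=[read_camera(n)[:,:,::-1] for n in("wrist","scene")]
cv2.imwrite("pics/m5.png",cv2.resize(np.hstack(a),(800,300)))
s=state();print(s["time_s"],s["tcp_pos"].round(1),s["ft_force"].round(2))
```

```text
8.775 [521.3 146.7  38. ] [-5.07 -4.16 21.26]
```

View pics/m5.png

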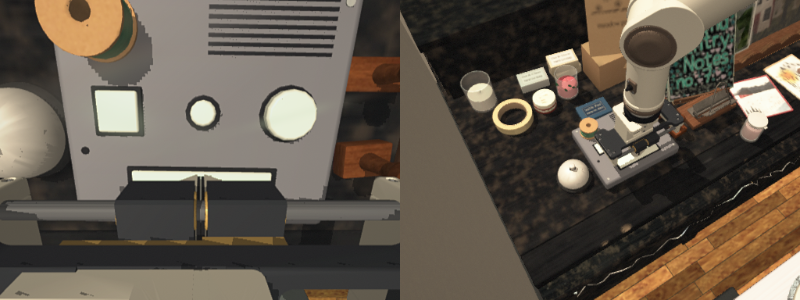

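The picture shows the fingers on the talk bar at about (200,180), the keys in the row at y≈112, and the bell, spool, pad and stamps where they were.

```bash
python3 -c "
from station import *
print(sign_off())"
```

```text
the job is handed in; nothing more can be done
None
```

I pressed the square key, then the small round key, then the talk bar, using the closed fingers, and handed the job in at about 8.8 s with the bar still held down.

- **Presses:** each one ended against its stop with the fingertips at 38.0–38.2 mm, where 38 mm is fully down. The vertical force was 12 N on the square key, 25 N on the small round key and 21 N on the talk bar. The talk bar was still at 38.0 mm and 21 N just before hand-in.
- **Other things:** the last pictures showed the large round key up and the bell, spool, pad and stamps where they started. I judged this by eye only; I did not measure their positions again, and key travel cannot be read directly.
- **Disagreement:** the wrist camera put the square key about 5 mm away from where the other two cameras did, so I set that reading aside. I used the top and scene cameras, which agreed to about 3 mm, and both keys went down on the first press. The sign-off reported no verdict.

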